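Bring the extraction nozzle out one hole and jog the fan

TASK

Without forcing it (never bear on the sleeve with more than about 4 kg), press the spring pin on the hair-extraction wand down flush and slide the wand's sleeve out by one hole, so that its nozzle stands over the next row of brush heads and the pin has sprung up in that hole. Then push the paddle on the fan switch box away from the robot to its stop, hold it there for about a second and let it spring back upright; never push it the other way, and leave the other things on the bench where they are.

Things in the scene. Friction and masses are not known exactly. Their poses are not given: they have to be found in the camera images.
- pin_foot (a point): Point on the steel base plate of the wand (12 mm above the bench), straight under the spring pin; z up, y along the wand the way its sleeve slides out (to the nozzle and the board of brush heads), x across. The wand's height is set anew each time and not told: the sleeve's flat top lies 140 to 170 mm above the bench, to be found by touch. A duct 127 mm to the -y side is 10 mm taller.
- rib_foot (a point): Point on the base plate under the starting place of the pin-side (-y) face of the thumb rib, 15 mm to the +y side of the pin. The rib is a black bar across the sleeve's top: 32 mm long (x), 10 mm thick (y), 14 mm high; it moves with the sleeve (this point does not). A fingertip pressing the pin can push the sleeve out against the rib. Axes as pin_foot.
- hole_foot (a point): Point on the base plate under the starting place of the sleeve's next hole, 40 mm to the -y side of the pin. The sleeve is an aluminium tube 40 mm square, 205 mm long, wall 3 mm, flat on top, with 4 round holes 16 mm wide and 40 mm apart in its top; the pin starts in the second from the nozzle. The sleeve slides level along y over a fixed inner tube. Axes as pin_foot.
- wand (a joint): How far the sleeve is slid out (m): 0 in the starting hole, 0.040 in the next, range -0.042 to 0.084, 1 mm play either way in a hole. It slides with 2 to 4 N. With the pin flush, pushing with 15 to 18 N makes the hole's edge press the pin's nose under the wall; the pin stays under until the next hole comes over it, springs up and locks.
- pin (a joint): How far the spring pin is pressed down (m): 0 up, 8 mm proud of the sleeve's top; 0.008 flush; 0.011 under the wall; stop 0.0125. Upright steel pin, 14 mm wide, its 45 degree conical nose 5 mm high (tip 4 mm wide), in the fixed inner tube: it stays put as the sleeve slides. More than 3 mm short of flush it locks the sleeve. Spring: 4 N to start, 8 N at flush, 10 N at the stop.
- paddle_tip (a point): Top centre of the switch paddle, a black upright bar 10 mm thick (x), 26 mm wide (y), its top 52 mm above its hinge and about 110 mm above the bench, in the middle of the grey steel fan switch box (90 x 110 x 55 mm high). Axes: x in the direction away from the robot (it tilts with the paddle), y along the hinge.
- paddle (a joint): Lean of the paddle (rad): 0 upright, positive leaning away from the robot, stops at -0.5 and 0.5. Spring-centred: about 3 N at the tip holds it at the stop; it returns by itself when let go. The fan runs beyond 0.3.
- bowl: Blue ceramic bowl, 110 mm across, 50 mm high; origin under its centre. To be left alone.
- comb: Flat wooden comb, 130 x 42 x 5 mm, lying on the bench; origin under its centre. To be left alone.
- gluejar: Amber glass jar, 66 mm across, 85 mm high; origin under its centre. To be left alone.
- handlecup: Terracotta cup, 84 mm across, 100 mm high; origin under its centre. To be left alone.
Things that resemble listed ones, but are neither listed nor needed, are in the scene too. Of the things that look like the part that bears paddle_tip, the largest one is meant.

How it is judged:
On the way, in this order (a step that is already met when the one before it is completed fails the run):
1. the fingers press the pin down, nearly flush, while the sleeve is still at its first hole (value of joint pin above 0.005 m and contact force between the fingers and pin above 1 N and value of joint wand between -0.008 and 0.008 m), for 0.02 s.
2. the sleeve is one hole farther out and the pin has sprung up in that hole (value of joint wand between 0.036 and 0.044 m and value of joint pin below 0.0015 m), for 0.2 s.
3. the paddle is held away from the robot, beyond 0.3 rad, for at least 0.5 s (value of joint paddle above 0.3 rad), for 0.5 s.
At the end, for the whole second after the job is handed in: The sleeve is 36 to 44 mm out from where its first hole held it, the pin stands up through the next hole (pressed by less than 1.5 mm), and the paddle is back upright within 0.08 rad (all of step 2 and value of joint paddle between -0.08 and 0.08 rad); the robot touches nothing.
It fails at once if the paddle is pushed towards the robot beyond 0.3 rad (value of joint paddle below -0.3 rad).
It fails at once if the sleeve is slid beyond the next hole or pulled in (value of joint wand above 0.05 m or value of joint wand below -0.01 m).
It fails at once if bowl, comb, glue jar or cup moved by more than 30 mm (distance of any of bowl, comb, gluejar, handlecup from where it was at the start of the episode above 0.03 m).
It fails at once if the fingers bear on the sleeve with more than 50 N (contact force between the fingers and wand above 50 N).
It also fails if it takes over 54 s, if anything falls off the work surface, if the arm or the gripper's body presses on something with over 40 N, if the wrist force passes 120 N, or if a joint passes its speed limit or range.

ROBOT

A 6-joint arm with a two-finger parallel gripper is mounted at the origin on the work surface. World frame = base frame: x ahead of the robot, y to its left, z up, the work surface at z = 0. Lengths are in m, angles in rad, forces in N, time in s.
With the tool pointing down it reaches from about 0.35 to 0.975 m from the base axis. Payload 4.9 kg.
Tool frame: the origin (TCP) lies at the very end of the fingers, on their centre line; the grasp point (between the pads) lies 19 mm behind it; x points along the fingers, y is the direction in which the jaws open and shut, and the axes are right-handed (so a half turn about x gives the same grasp; the last joint's range is limited). The gripper opens to 85 mm and grips with 20 to 120 N. Pads are 22 mm wide; open, the fingers measure 114 mm over their backs; the gripper's body (76 mm by 85 mm) begins 54 mm behind the grasp point. The pads swing forward as they close: fully open they stand 13 mm farther back than shut.
Start: joints at [1.081, 0.053, 1.613, -0, 1.476, -0.119], TCP at [0.226, 0.583, 0.231] pointing down, gripper open.
Joint ranges: [-3.01, 3.01], [-1.01, 2.22], [0.06, 2.58], [-1.02, 4.17], [0.09, 2.62], [-3.14, 3.14]. Speed limits (rad/s): [2.57, 2.57, 3.14, 3.14, 3.14, 3.14].

INTERFACE

Orientations are given as a rotation vector (axis times angle).
In Python, from station import ctrl, get_image, calibration, finish_job, search_frame, cut_out, mark_of gives the robot as it stands. The module is installed in compiled form; this text tells all that it offers.
- The arm moves only by the tool arm_command, never from a script. Its argument "plan" is a list that holds one entry, the list of rows, each a list of 7 numbers: the shift along the tool's x, y, z in m, then the turn, a rotation vector about the tool's x, y, z in degrees, then the finger opening in m, from 0 to 0.0854. A call has 1 to 20 rows; each row shifts and turns the pose as measured when the row begins, along the tool's axes as they then stand; what a row does not reach is not made up. A row lasts 1/12 s, in which the tool goes at most 41.7 mm and 7.16 degrees, less where a joint would pass 70% of its speed; a pose out of reach is approached as far as the arm can. A call with a gripper value outside its range is refused whole. The fingers move at their own pace and stop on an object; "squeeze" is the grip in N (left out, the last holds). Time passes only in rows, so rows that do not move let the fingers close. It gives the time, the measured TCP pose, the force and the opening at its end, in the units of the state.
- ctrl.get_obs(): the state, without advancing time (a new reading comes with each control period).
- get_image(name): name is "scene" or "top" or "wrist"; returns the picture (480x640x3 uint8, red, green, blue); there is no depth.
- calibration(name): a dict with "fx", "fy", "cx", "cy" (pixels), "cam_to_world" (4x4, takes a point from camera to world coordinates); the wrist camera has in their place "hand_eye" (4x4, takes a point from camera to tool coordinates, whose origin is the TCP and whose axes are the tool frame's). Camera axes: x right, y down, z forward; pixel columns grow to the right and rows downward; lengths in m; the calibration is good to about 2 mm. The wrist camera is an equidistant fisheye: a pixel r from the principal point sees the ray r / f radians off the axis. A picture is of the moment at which its call begins: read the wrist's pose just before it. calibration takes no time and is no camera call.
- finish_job(): hands the job in, once; it reports no verdict.
Trained networks look in the newest picture that a camera, given by its name, has taken for a name from the list of things; names that differ only in an ending like _2 or _b are one class to them, and where a whole thing is asked for, a point or a joint stands for the part that bears it (a point fixed in the world has none). Each returns a list of dicts, best first, with "conf" (0 to 1); they miss things now and then, are a little off and sometimes report something else, mostly with a low value. They report only what shows in the picture. A call takes as long as a camera call. They do not tell look-alikes from the thing itself.
- search_frame(camera, thing): "at" ([x, y, z] in m, in the coordinates of the camera as it stood for that picture, good to about 4 mm: the middle of the surface that is visible of it).
- cut_out(camera, thing): "mask" (480x640 bool, what is visible of it).
- mark_of(camera, thing): "at" ([x, y, z] in m, in the coordinates of the camera as it stood for that picture, good to about 4 mm: a listed point, or the origin of a listed thing).
The state is a dict: "t": time; "q": joint angles; "dq": joint speeds; "effort": joint torques, N m; "tool_pos": TCP position; "tool_rot": TCP orientation; "contact_force": force on the tool from outside, world axes, zero at the start; "wrist_torque": the same for the moment, N m; "opening": finger opening in m.
Only numpy, scipy, OpenCV 4.12 (cv2) and the standard library are available. Lean on these libraries where they do the work, as an engineer would, in place of code of your own. Each camera call takes 0.05 s, during which the arm holds its last target. There are 200 camera calls.

## Working session

There is one attempt and no reset: what is moved stays moved. The work goes in short steps, Python scripts to look and compute and a tool call to move; the robot and the scene stay as the last step left them, time stands still between calls to the robot, and variables do not carry over. Pictures are saved under pics/ and viewed, about 8 in all and at most 12, crops included, and the job is handed in when it is done.

Besides the shell and the picture viewer there is one more tool, called after "Emit:" as a command line: name --argument value ..., lists and objects as JSON in quotes. arm_command: Moves the arm, as the interface text tells. Its arguments: {"type":"object","properties":{"plan":{"type":"array","items":{"type":"array","items":{"type":"array","items":{"type":"number"}}}},"squeeze":{"type":"number"}},"required":["plan"]}

```bash
mkdir -p pics
cat > h.py <<'E'
import numpy as np, cv2
from scipy.spatial.transform import Rotation as R
from station import *
def T_tool():
    o=ctrl.get_obs(); T=np.eye(4); T[:3,:3]=R.from_rotvec(o["tool_rot"]).as_matrix(); T[:3,3]=o["tool_pos"]; return T
def c2w(cam):
    c=calibration(cam)
    return np.array(c["cam_to_world"]) if cam!="wrist" else T_tool()@np.array(c["hand_eye"])
def look(cam,marks=(),finds=(),save=None):
    M=c2w(cam); im=get_image(cam)
    if save: cv2.imwrite("pics/"+save,im[:,:,::-1])
    for f,l in ((mark_of,marks),(search_frame,finds)):
        for n in l:
            for d in f(cam,n)[:3]:
                p=M@np.r_[d["at"],1]; print(cam,f.__name__,n,round(d["conf"],2),p[:3].round(4), px(cam,d["at"]))
    return im,M
def px(cam,p):
    c=calibration(cam); x,y,z=p
    if cam=="wrist":
        r=np.hypot(x,y); k=np.arctan2(r,z)/max(r,1e-9); return round(c["fx"]*x*k+c["cx"]),round(c["fy"]*y*k+c["cy"])
    return round(c["fx"]*x/z+c["cx"]),round(c["fy"]*y/z+c["cy"])
def wpx(cam,p,M=None):
    M=c2w(cam) if M is None else M
    return px(cam,(np.linalg.inv(M)@np.r_[p,1])[:3])
def st():
    o=ctrl.get_obs(); print("t",round(o["t"],2),"pos",np.round(o["tool_pos"],4),"F",np.round(o["contact_force"],1),"open",round(o["opening"],4)); print("R\n",R.from_rotvec(o["tool_rot"]).as_matrix().round(3))
E
python3 - <<'E'
from h import *
st()
P=["pin_foot","rib_foot","hole_foot","paddle_tip"]
look("scene",P,["pin","wand","paddle"],"scene.png")
look("top",P+["bowl","comb","gluejar","handlecup"],["pin","wand","paddle"],"top.png")
E
```

```text
t 0.0 pos [0.2262 0.582  0.2301] F [-0.1 -0.2  0.8] open 0.0851
R
 [[-0.001  0.362  0.932]
 [-0.002  0.932 -0.362]
 [-1.    -0.002 -0.   ]]
scene call pin_foot 0.75 [0.6784 0.0311 0.0113] (397, 282)
scene call rib_foot 0.73 [0.6795 0.0481 0.0109] (401, 278)
scene call hole_foot 0.67 [ 0.6668 -0.0072  0.0111] (383, 289)
scene call paddle_tip 0.82 [ 0.4841 -0.3472  0.1091] (212, 305)
scene call paddle_tip 0.65 [ 0.4185 -0.4772  0.0751] (142, 340)
scene call paddle_tip 0.61 [ 0.6229 -0.2948  0.0785] (282, 334)
scene call wand 0.89 [0.6928 0.059  0.1361] (413, 237)
scene call paddle 0.79 [ 0.4918 -0.3457  0.0883] (217, 314)
top call pin_foot 0.89 [0.6718 0.0277 0.0108] (306, 191)
top call rib_foot 0.88 [0.6769 0.0452 0.0121] (299, 189)
top call hole_foot 0.94 [ 0.6624 -0.0062  0.0121] (320, 194)
top call paddle_tip 0.63 [ 0.4845 -0.3418  0.1146] (464, 257)
top call paddle_tip 0.53 [ 0.4171 -0.4744  0.0797] (518, 286)
top call paddle_tip 0.39 [ 0.6194 -0.2968  0.0771] (439, 203)
top call bowl 0.71 [ 0.4465  0.0439 -0.0024] (301, 280)
top call comb 0.58 [ 0.4293 -0.1913  0.0032] (395, 284)
top call gluejar 0.78 [ 0.3603  0.2208 -0.0037] (232, 315)
top call handlecup 0.74 [ 0.5156  0.4308 -0.0007] (150, 255)
top call paddle 0.61 [0.4504 0.0455 0.0226] (300, 277)
top call paddle 0.6 [ 0.6176 -0.2908  0.0662] (436, 205)
top call paddle 0.38 [ 0.4209 -0.4762  0.0745] (518, 284)
```

View pics/scene.png

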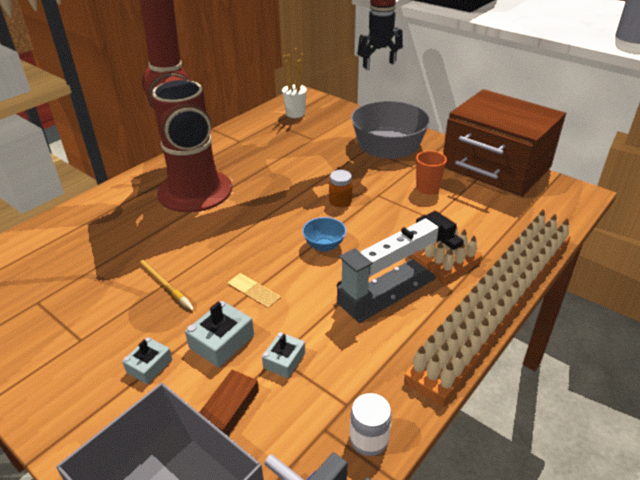

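View pics/top.png

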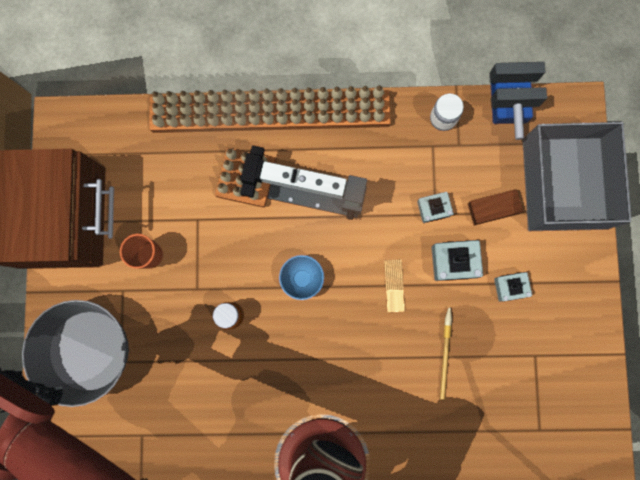

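The scene shows the wand at (400,260), with its pin near (397,248). The three switch boxes are at (219,328), (148,360) and (284,352). In the top view they are at (459,260), (514,286) and (437,206).

The middle box, scene (219,328) / top (459,260), is clearly the largest. Its tip height of 0.11 m also matches the text. The others' tips are at 0.077 m, so they are the look-alikes.

Next I move over the wand for a close view.

Emit:
arm_command --plan '[[[-0.01, -0.02, 0.034, 0, 0, 0, 0], [-0.01, -0.02, 0.034, 0, 0, 0, 0], [-0.01, -0.02, 0.034, 0, 0, 0, 0], [-0.01, -0.02, 0.034, 0, 0, 0, 0], [-0.01, -0.02, 0.034, 0, 0, 0, 0], [-0.01, -0.02, 0.034, 0, 0, 0, 0], [-0.01, -0.02, 0.034, 0, 0, 0, 0], [-0.01, -0.02, 0.034, 0, 0, 0, 0], [-0.01, -0.02, 0.034, 0, 0, 0, 0], [0, -0.02, 0.034, 0, 0, 0, 0], [0, -0.02, 0.034, 0, 0, 0, 0], [0, -0.02, 0.034, 0, 0, 0, 0], [0, -0.02, 0.034, 0, 0, 0, 0], [0, -0.02, 0.034, 0, 0, 0, 0], [0, -0.02, 0.034, 0, 0, 0, 0], [0, -0.02, 0.034, 0, 0, 0, 0], [0, -0.02, 0.034, 0, 0, 0, 0], [0, -0.02, 0.034, 0, 0, 0, 0]]]'

```text
t: 2.5
tool_pos: [0.682, 0.009, 0.3283]
tool_rot: [0.282, 1.544, -0.277]
contact_force: [1.1, 0.3, 0.9]
opening: 0.0003
```

Emit:
arm_command --plan '[[[0, 0, 0, 7.1, 0, 0, 0], [0, 0, 0, 7.1, 0, 0, 0], [0, 0, 0, 7.1, 0, 0, 0], [0, 0, 0, 7.1, 0, 0, 0], [0, 0, 0, 7.1, 0, 0, 0], [0, 0, 0, 7.1, 0, 0, 0], [0, 0, 0, 7.1, 0, 0, 0], [0, 0, 0, 7.1, 0, 0, 0], [0, 0, 0, 7.1, 0, 0, 0], [0, 0, 0, 7.1, 0, 0, 0], [0, 0, 0, 7.1, 0, 0, 0], [0, 0, 0, 7.1, 0, 0, 0]]]'

```text
t: 3.5
tool_pos: [0.6868, -0.0028, 0.3229]
tool_rot: [1.423, 1.055, -1.417]
contact_force: [0.7, -0.3, -0.4]
opening: -0.0001
```

Run:
```python
from h import *
st(); print(np.array(calibration("wrist")["hand_eye"]).round(3), calibration("wrist")["fx"])
look("wrist",["pin_foot","rib_foot","hole_foot","paddle_tip"],["pin","wand"],"w1.png")
```

```text
t 3.5 pos [ 0.6868 -0.0028  0.3229] F [ 0.7 -0.3 -0.4] open -0.0001
R
 [[ 0.004  0.958 -0.287]
 [ 0.    -0.287 -0.958]
 [-1.     0.004 -0.001]]
[[-0.001 -0.283  0.959 -0.143]
 [ 1.    -0.002  0.     0.   ]
 [ 0.002  0.959  0.283 -0.072]
 [ 0.     0.     0.     1.   ]] 371.64829954431775
wrist call pin 0.63 [0.6759 0.031  0.1427] (300, 188)
wrist call wand 0.96 [0.6834 0.0926 0.1417] (287, 119)
```

View pics/w1.png

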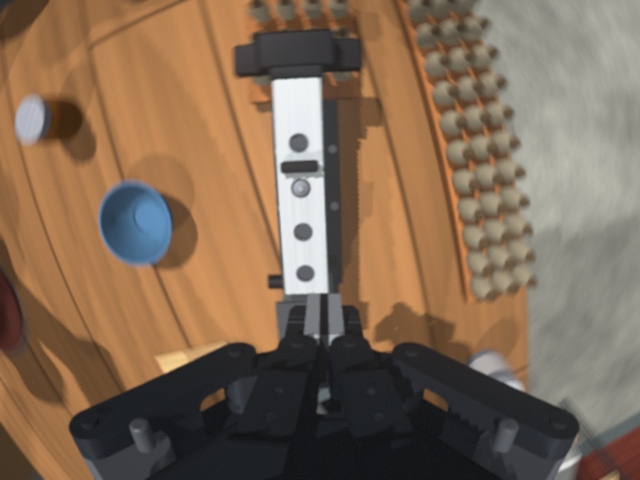

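The wrist picture shows the pin at (300,188), the rib at (299,166), and the sleeve's other holes at (298,143), (303,232) and (305,273). The fingers come in at the bottom near (322,300). Next I locate the holes to sub-pixel and solve for height and axis from the 40 mm spacing.

```bash
cat >> h.py <<'E'
def ray(u,v,M):
    c=calibration("wrist"); a=(u-c["cx"])/c["fx"]; b=(v-c["cy"])/c["fy"]; r=np.hypot(a,b)
    d=np.r_[np.sin(r)*a/r,np.sin(r)*b/r,np.cos(r)]; return M[:3,3],M[:3,:3]@d
def onz(u,v,M,z):
    o,d=ray(u,v,M); return o+d*(z-o[2])/d[2]
def blob(im,u,v,w=13):
    g=cv2.cvtColor(im,cv2.COLOR_RGB2GRAY)[v-w:v+w+1,u-w:u+w+1]
    _,b=cv2.threshold(g,0,255,cv2.THRESH_BINARY_INV+cv2.THRESH_OTSU)
    n,l,s,c=cv2.connectedComponentsWithStats(b); i=max([k for k in range(1,n) if s[k,0]>0 and s[k,1]>0 and s[k,0]+s[k,2]<2*w+1],key=lambda k:s[k,4],default=1)
    return c[i]+[u-w,v-w],s[i]
E
python3 - <<'E'
from h import *
im=cv2.imread("pics/w1.png")[:,:,::-1].copy(); M=c2w("wrist")
P=[]
for u,v in [(298,143),(303,232),(305,273),(299,166),(300,188)]:
    c,s=blob(im,u,v,18 if v==166 else 13); P.append(c); print(c.round(1),s)
for z in (.14,.15,.16,.17):
    X=np.array([onz(*p,M,z) for p in P]); d=X[0]-X[2]; print(z,np.linalg.norm(d[:2])/.12,np.linalg.norm(X[1]-X[2])/.04,np.degrees(np.arctan2(d[1],d[0])).round(2)); print(X[:,:2].round(4).tolist(), ((2*X[1]+X[0])/3)[:2])
E
```

```text
[298.2 142.7] [  4   3  19  20 293]
[302.6 231.7] [  4   4  19  18 266]
[304.8 273.1] [  4   5  18  17 240]
[298.3 149.3] [10  0 15  4 49]
[300.2 185.2] [  0   0  27  23 408]
0.14 0.9989218850160854 0.9987484341294267 75.78
[[0.686, 0.0695], [0.6664, -0.0079], [0.6565, -0.0466], [0.6844, 0.064], [0.6768, 0.0331]] [0.67290638 0.01789663]
0.15 0.968267241805789 0.9680991137327801 75.78
[[0.6866, 0.0694], [0.6676, -0.0057], [0.6581, -0.0432], [0.6851, 0.064], [0.6777, 0.0341]] [0.67393655 0.01938178]
0.16 0.9376125985954931 0.9374497933361348 75.78
[[0.6872, 0.0693], [0.6688, -0.0034], [0.6596, -0.0397], [0.6858, 0.0641], [0.6786, 0.0351]] [0.67496672 0.02086692]
0.17 0.9069579553851969 0.9068004729394885 75.78
[[0.6879, 0.0692], [0.6701, -0.0011], [0.6611, -0.0363], [0.6864, 0.0642], [0.6795, 0.0362]] [0.67599688 0.02235206]
```

Emit:
arm_command --plan '[[[0, 0, 0, -2.5, 0, 0, 0], [0.02, -0.0095, -0.015, 0, 0, 0, 0], [0.03, -0.009, -0.014, 0, 0, 0, 0], [0.03, 0, 0, 0, 0, 0, 0], [0.03, 0, 0, 0, 0, 0, 0], [0.02, 0, 0, 0, 0, 0, 0], [0, 0, 0, 0, 0, 0, 0], [0, 0, 0, 0, 0, 0, 0]]]'

```text
t: 4.52
tool_pos: [0.678, 0.0309, 0.1926]
tool_rot: [1.381, 1.084, -1.365]
contact_force: [-0.3, 0.1, 0.6]
opening: 0.0
```

```bash
cat >> h.py <<'E'
def err(x,y):
    T=T_tool(); d=T[:3,:3].T@(np.array([x,y,T[2,3]])-T[:3,3]); print("err tool (m)",d.round(4))
E
python3 - <<'E'
from h import *
st(); err(.6762,.0308)
im,M=look("wrist",[],["pin","wand"],"w2.png"); cv2.imwrite("pics/w2c.png",cv2.resize(im[100:400,160:480,::-1],None,fx=2,fy=2))
print(wpx("wrist",[.6762,.0308,.148]),wpx("wrist",T_tool()[:3,3]))
E
```

```text
t 4.52 pos [0.678  0.0309 0.1926] F [-0.3  0.1  0.6] open 0.0
R
 [[ 0.012  0.974 -0.226]
 [-0.001 -0.226 -0.974]
 [-1.     0.012 -0.002]]
err tool (m) [-0.     -0.0017  0.0005]
wrist call pin 0.88 [0.6742 0.033  0.1446] (315, 271)
wrist call wand 0.72 [0.6906 0.1221 0.1404] (306, 102)
(317, 275) (323, 313)
```

View pics/w2c.png

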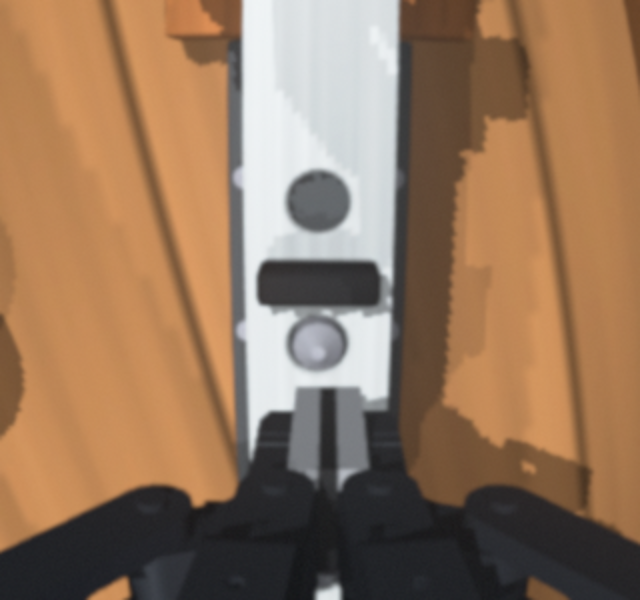

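The crop shows the pin at crop (317,343), about 17 px from the rib (crop (318,283)), with clear sleeve around it. The fingers end at crop (330,388) and have a dark seam at 328. I'll offset 4 mm across so the pin sits under one finger rather than the seam, then come down to just above it.

Emit:
arm_command --plan '[[[0.012, 0.0025, 0.0015, 0, 0, 0, 0], [0.012, 0, 0, 0, 0, 0, 0], [0.008, 0, 0, 0, 0, 0, 0], [0, 0, 0, 0, 0, 0, 0], [0, 0, 0, 0, 0, 0, 0]]]'

```text
t: 5.08
tool_pos: [0.6857, 0.0276, 0.1665]
tool_rot: [1.389, 1.073, -1.354]
contact_force: [-0.4, 0.0, 0.3]
opening: -0.0001
```

Run:
```python
from h import *
st(); err(.6762,.0308)
```

```text
t 5.08 pos [0.6857 0.0276 0.1665] F [-0.4  0.   0.3] open -0.0001
R
 [[ 0.027  0.974 -0.227]
 [-0.002 -0.227 -0.974]
 [-1.     0.026 -0.004]]
err tool (m) [-0.0003 -0.0099 -0.001 ]
```

Emit:
arm_command --plan '[[[0, -0.003, 0.0, 0.6, 0, -0.8, 0], [0, -0.003, 0, 0.5, 0, -0.7, 0]]]'

```text
t: 5.25
tool_pos: [0.6793, 0.029, 0.1662]
tool_rot: [1.393, 1.086, -1.389]
contact_force: [-0.8, -1.4, -0.6]
opening: 0.0001
```

```bash
cat >> h.py <<'E'
def rpt():
    T=T_tool(); st2=np.degrees(R.from_matrix(np.c_[[0,0,-1],[.9694,-.2456,0],[-.2456,-.9694,0]].T@T[:3,:3]).as_rotvec()) if 0 else None
    Rd=np.array([[0,.9694,-.2456],[0,-.2456,-.9694],[-1,0,0]]); e=np.degrees(R.from_matrix(T[:3,:3].T@Rd).as_rotvec())
    o=ctrl.get_obs(); F=T[:3,:3].T@np.array(o["contact_force"])
    print("t",round(o["t"],2),"z",T[2,3].round(4),"turn needed deg",e.round(2),"Ftool",F.round(1),"dq",np.abs(o["dq"]).max().round(3)); err(.6762,.0308)
E
python3 -c "
from h import *
rpt()"
```

```text
t 5.25 z 0.1662 turn needed deg [-0.06 -0.26  0.12] Ftool [ 0.6 -0.4  1.6] dq 0.156
err tool (m) [ 0.     -0.0035 -0.0009]
```

Emit:
arm_command --plan '[[[0, 0, 0, 0, 0, 0, 0], [0, 0, 0, 0, 0, 0, 0]]]'

```text
t: 5.42
tool_pos: [0.6793, 0.0291, 0.1667]
tool_rot: [1.394, 1.086, -1.39]
contact_force: [0.1, -0.3, 1.1]
opening: -0.0001
```

```bash
python3 -c "
from h import *
rpt()"
```

```text
t 5.42 z 0.1667 turn needed deg [-0.09 -0.26  0.14] Ftool [-1.1  0.2  0.2] dq 0.009
err tool (m) [ 0.     -0.0034 -0.0009]
```

The last descent stopped about 6 mm short and drifted sideways. I'll check the sleeve height by triangulating the two wrist views before pressing.

Run:
```python
from h import *
H=np.array(calibration("wrist")["hand_eye"])
def TT(p,r):
    T=np.eye(4);T[:3,:3]=R.from_rotvec(r).as_matrix();T[:3,3]=p;return T@H
M1=TT([.6868,-.0028,.3229],[1.423,1.055,-1.417]);M2=TT([.678,.0309,.1926],[1.381,1.084,-1.365])
im1=cv2.imread("pics/w1.png")[:,:,::-1].copy();im2=cv2.imread("pics/w2.png")[:,:,::-1].copy()
def tri(a,b):
    A=[];B=[]
    for p,M in((a,M1),(b,M2)):
        o,d=ray(*p,M);Q=np.eye(3)-np.outer(d,d);A.append(Q);B.append(Q@o)
    return np.linalg.solve(sum(A),sum(B))
c2,s=blob(im2,319,200,22);print(c2,s);print("hole1",tri((298.2,142.7),c2))
print("pin tip approx",tri((301,188),(318.5,272)))
M3=c2w("wrist");im3,_=look("wrist",[],["pin"],"w3.png");rpt()
print(wpx("wrist",[.6762,.0308,.148]))
cv2.imwrite("pics/w3c.png",cv2.resize(im3[150:400,200:440,::-1],None,fx=2.4,fy=2.4))
```

```text
[318.60678392 200.2361809 ] [  6   7  32  31 796]
hole1 [0.6857191  0.06950935 0.13694032]
pin tip approx [0.67644115 0.03069155 0.14059505]
wrist call pin 0.97 [0.6764 0.0328 0.1425] (316, 285)
t 5.52 z 0.1667 turn needed deg [-0.09 -0.26  0.13] Ftool [-0.6  0.4 -0.4] dq 0.001
err tool (m) [ 0.     -0.0035 -0.0009]
(316, 293)
```

View pics/w3c.png

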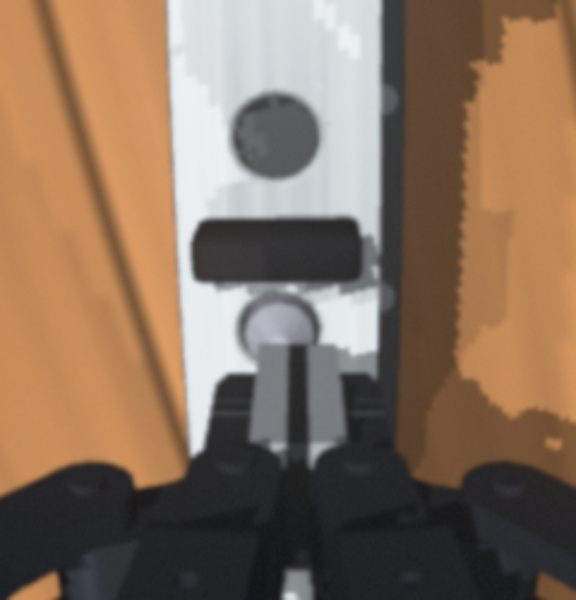

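The picture shows the pin at crop (277,328), just ahead of and under the left finger, still clear of it. The sleeve top triangulates to about 0.137–0.140 m, so the pin tip should be near 0.147 m. I'll go down gently.

Emit:
arm_command --plan '[[[0.004, 0, 0, 0, 0, 0, 0], [0.004, 0, 0, 0, 0, 0, 0], [0.004, 0, 0, 0, 0, 0, 0], [0, 0, 0, 0, 0, 0, 0]]]'

```text
t: 5.85
tool_pos: [0.6797, 0.0292, 0.1543]
tool_rot: [1.394, 1.085, -1.389]
contact_force: [0.2, -0.0, -0.5]
opening: -0.0
```

```bash
python3 -c "
from h import *
rpt()"
```

```text
t 5.85 z 0.1543 turn needed deg [-0.08 -0.28  0.06] Ftool [0.5 0.2 0. ] dq 0.003
err tool (m) [ 0.     -0.0037 -0.0007]
```

Emit:
arm_command --plan '[[[0.002, 0, 0, 0, 0, 0, 0], [0.002, 0, 0, 0, 0, 0, 0], [0.002, 0, 0, 0, 0, 0, 0]]]'

```text
t: 6.1
tool_pos: [0.6797, 0.0293, 0.1478]
tool_rot: [1.394, 1.085, -1.389]
contact_force: [-0.3, -0.6, 4.0]
opening: -0.0001
```

```bash
python3 -c "
from h import *
rpt()"
```

```text
t 6.1 z 0.1478 turn needed deg [-0.08 -0.28  0.05] Ftool [-4.  -0.2  0.6] dq 0.035
err tool (m) [ 0.     -0.0038 -0.0006]
```

Contact with the pin at about z = 0.148 m at 4 N, the spring preload, so the sleeve top is near 0.140 m. Pressing on.

Emit:
arm_command --plan '[[[0.002, 0, 0, 0, 0, 0, 0], [0.002, 0, 0, 0, 0, 0, 0]]]'

```text
t: 6.27
tool_pos: [0.6799, 0.0292, 0.1452]
tool_rot: [1.394, 1.084, -1.388]
contact_force: [-3.4, 0.3, 4.4]
opening: -0.0
```

```bash
python3 -c "
from h import *
rpt()"
```

```text
t 6.27 z 0.1452 turn needed deg [-0.08 -0.27  0.03] Ftool [-4.4 -3.4  0.5] dq 0.025
err tool (m) [ 0.     -0.004  -0.0006]
```

Emit:
arm_command --plan '[[[0.002, 0, 0, 0, 0, 0, 0], [0.002, 0, 0, 0, 0, 0, 0]]]'

```text
t: 6.43
tool_pos: [0.68, 0.0292, 0.1431]
tool_rot: [1.394, 1.084, -1.388]
contact_force: [-4.1, 0.3, 5.2]
opening: 0.0002
```

```bash
python3 -c "
from h import *
rpt()"
```

```text
t 6.43 z 0.1431 turn needed deg [-0.07 -0.27  0.03] Ftool [-5.2 -4.1  0.7] dq 0.019
err tool (m) [ 0.     -0.004  -0.0006]
```

Emit:
arm_command --plan '[[[0.002, 0, 0, 0, 0, 0, 0], [0.002, 0, 0, 0, 0, 0, 0]]]'

```text
t: 6.6
tool_pos: [0.68, 0.0293, 0.1415]
tool_rot: [1.394, 1.084, -1.388]
contact_force: [-3.8, 0.0, 7.2]
opening: 0.0001
```

```bash
python3 -c "
from h import *
rpt()"
```

```text
t 6.6 z 0.1415 turn needed deg [-0.06 -0.25  0.02] Ftool [-7.2 -3.7  0.9] dq 0.014
err tool (m) [ 0.     -0.0041 -0.0006]
```

Emit:
arm_command --plan '[[[0.002, 0, 0, 0, 0, 0, 0], [0.002, 0, 0, 0, 0, 0, 0]]]'

```text
t: 6.77
tool_pos: [0.6801, 0.0292, 0.1407]
tool_rot: [1.393, 1.084, -1.388]
contact_force: [-6.6, 0.1, 10.5]
opening: -0.0002
```

```bash
python3 -c "
from h import *
rpt()"
```

```text
t 6.77 z 0.1407 turn needed deg [-0.04 -0.24  0.02] Ftool [-10.5  -6.4   1.5] dq 0.003
err tool (m) [ 0.     -0.0042 -0.0006]
```

The pin is flush and the finger just bears on the sleeve at 10 N. Now I slide toward the rib, keeping light downward pressure.

Emit:
arm_command --plan '[[[0.002, 0, -0.002, 0, 0, 0, 0], [0.002, 0, -0.002, 0, 0, 0, 0], [0.002, 0, -0.002, 0, 0, 0, 0]]]'

```text
t: 7.02
tool_pos: [0.6823, 0.0315, 0.1408]
tool_rot: [1.389, 1.076, -1.39]
contact_force: [-4.8, -2.8, 8.8]
opening: 0.0
```

```bash
python3 -c "
from h import *
rpt()"
```

```text
t 7.02 z 0.1408 turn needed deg [-0.07  0.17 -0.19] Ftool [-8.8 -3.9  3.9] dq 0.036
err tool (m) [-0.     -0.0058  0.0022]
```

Emit:
arm_command --plan '[[[0.002, 0, -0.002, 0, 0, 0, 0], [0.002, 0, -0.002, 0, 0, 0, 0]]]'

```text
t: 7.18
tool_pos: [0.684, 0.0328, 0.1408]
tool_rot: [1.386, 1.07, -1.391]
contact_force: [-5.8, -4.8, 8.8]
opening: 0.0
```

```bash
python3 -c "
from h import *
rpt()"
```

```text
t 7.18 z 0.1408 turn needed deg [-0.09  0.46 -0.34] Ftool [-8.7 -4.4  6.2] dq 0.05
err tool (m) [-0.     -0.007   0.0039]
```

Emit:
arm_command --plan '[[[0.002, -0.003, -0.001, 0, 0.3, -0.2, 0], [0.002, -0.003, -0.001, 0, 0.3, -0.2, 0]]]'

```text
t: 7.35
tool_pos: [0.6827, 0.0333, 0.1417]
tool_rot: [1.394, 1.07, -1.383]
contact_force: [3.6, -4.8, 6.3]
opening: -0.0002
```

```bash
python3 -c "
from h import *
rpt()"
```

```text
t 7.35 z 0.1417 turn needed deg [-0.1   0.05 -0.66] Ftool [-6.2  4.7  3.7] dq 0.049
err tool (m) [-0.0001 -0.0057  0.004 ]
```

Emit:
arm_command --plan '[[[0.0035, -0.002, -0.002, 0, 0, -0.4, 0], [0.0035, -0.001, -0.003, 0, 0, -0.3, 0]]]'

```text
t: 7.52
tool_pos: [0.6839, 0.0341, 0.1407]
tool_rot: [1.388, 1.067, -1.389]
contact_force: [-7.9, -6.6, 14.4]
opening: -0.0
```

```bash
python3 -c "
from h import *
rpt()"
```

```text
t 7.52 z 0.1407 turn needed deg [-0.16  0.45 -0.52] Ftool [-14.4  -5.9   8.5] dq 0.05
err tool (m) [-0.     -0.0066  0.0051]
```

Emit:
arm_command --plan '[[[0.0025, -0.002, -0.005, 0, 0.3, -0.3, 0], [0.0025, -0.002, -0.005, 0, 0.3, -0.3, 0]]]'

```text
t: 7.68
tool_pos: [0.6848, 0.0385, 0.1408]
tool_rot: [1.388, 1.068, -1.392]
contact_force: [-2.1, -13.4, 8.3]
opening: -0.0001
```

```bash
python3 -c "
from h import *
rpt()"
```

```text
t 7.68 z 0.1408 turn needed deg [-0.23  0.47 -0.4 ] Ftool [-8.2  1.3 13.6] dq 0.045
err tool (m) [ 0.     -0.0064  0.0096]
```

Run:
```python
from h import *
rpt()
im,M=look("wrist",[],["pin"],"w4.png"); cv2.imwrite("pics/w4c.png",cv2.resize(im[150:400,200:440,::-1],None,fx=2.4,fy=2.4)); rpt()
```

```text
t 7.68 z 0.1408 turn needed deg [-0.23  0.47 -0.4 ] Ftool [-8.2  1.3 13.6] dq 0.045
err tool (m) [ 0.     -0.0064  0.0096]
wrist call pin 0.68 [0.7259 0.1207 0.0247] (350, 112)
t 7.78 z 0.1408 turn needed deg [-0.23  0.45 -0.4 ] Ftool [-8.3 -0.4  8.9] dq 0.006
err tool (m) [ 0.     -0.0064  0.0097]
```

View pics/w4c.png

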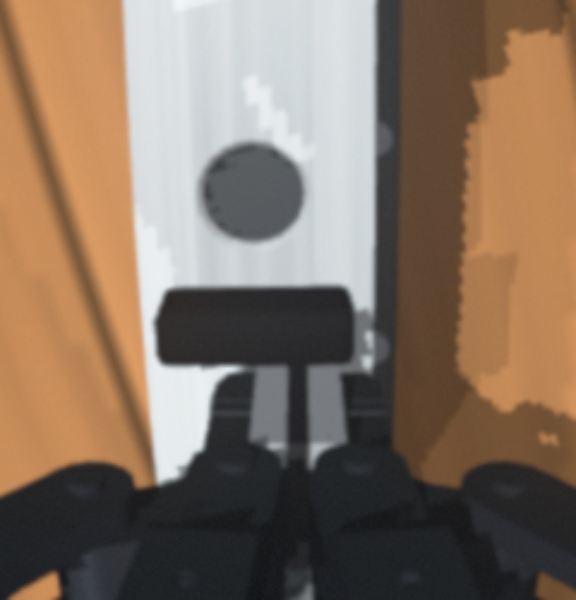

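The picture shows the finger tip up against the rib (rib at crop (255,325)) and the next-forward hole at crop (253,191). I'll compute how far the sleeve has moved from that hole.

Run:
```python
from h import *
im=cv2.imread("pics/w4.png")[:,:,::-1].copy(); M=c2w("wrist")
c,s=blob(im,305,229,28); X=onz(*c,M,.14); print(c,s,X, "slide",(X[:2]-[.6862,.0695])@[.2456,.9694])
T=T_tool()
for k in (0,.006,.011): print(k,wpx("wrist",(T@np.r_[0,0,-k,1])[:3]))
```

```text
[304.52974108 229.6053184 ] [   6    8   44   42 1429] [0.68673518 0.07564033 0.14      ] slide 0.006083880302253549
0 (323, 313)
0.006 (323, 300)
0.011 (323, 289)
```

The sleeve is about 6 mm out, so the pin is already under the wall. I'll push on against the rib with no extra downward pressure.

Emit:
arm_command --plan '[[[0, -0.001, -0.005, 0, 0.2, -0.2, 0], [0, -0.001, -0.005, 0, 0.2, -0.2, 0], [0, -0.001, -0.005, 0, 0, 0, 0], [0, -0.001, -0.005, 0, 0, 0, 0]]]'

```text
t: 8.12
tool_pos: [0.6847, 0.0387, 0.1411]
tool_rot: [1.365, 1.047, -1.415]
contact_force: [-3.4, -12.9, 2.8]
opening: 0.0002
```

```bash
python3 -c "
from h import *
rpt()"
```

```text
t 8.12 z 0.1411 turn needed deg [-0.55  2.29 -0.23] Ftool [-2.3  0.  13.4] dq 0.121
err tool (m) [ 0.0004 -0.0063  0.0098]
```

Emit:
arm_command --plan '[[[0.001, -0.001, -0.007, 0, 1.0, 0, 0], [0.001, -0.001, -0.007, 0, 1.0, 0, 0]]]'

```text
t: 8.28
tool_pos: [0.685, 0.0395, 0.141]
tool_rot: [1.373, 1.05, -1.412]
contact_force: [-7.5, -19.6, 8.9]
opening: 0.0007
```

```bash
python3 -c "
from h import *
rpt()"
```

```text
t 8.28 z 0.141 turn needed deg [-0.69  1.83 -0.29] Ftool [-8.3 -2.2 21.1] dq 0.043
err tool (m) [ 0.0003 -0.0063  0.0106]
```

Emit:
arm_command --plan '[[[0.001, -0.001, -0.008, 0, 1.5, 0, 0], [0.001, -0.001, -0.008, 0, 1.5, 0, 0]]]'

```text
t: 8.45
tool_pos: [0.6854, 0.0412, 0.1408]
tool_rot: [1.397, 1.064, -1.4]
contact_force: [-7.7, -16.5, 7.2]
opening: -0.0001
```

```bash
python3 -c "
from h import *
rpt()
im,M=look('wrist',[],[],'w5.png')
for w in (26,30):
  c,s=blob(im,305,230,w); X=onz(*c,M,.14); print(c,s,'slide',(X[:2]-[.6862,.0695])@[.2456,.9694])"
```

```text
t 8.45 z 0.1408 turn needed deg [-0.86  0.38 -0.32] Ftool [-7.1 -3.1 18. ] dq 0.154
err tool (m) [ 0.     -0.0062  0.0124]
[303.72030921 229.99929726] [   3    6   44   41 1423] slide 0.00865656439150842
[303.7048951 230.0034965] [   7    9   44   42 1430] slide 0.008654962112564219
```

Emit:
arm_command --plan '[[[0, -0.001, -0.006, -0.3, 0.5, 0, 0], [0, -0.001, -0.006, -0.3, 0.5, 0, 0], [0, -0.001, -0.006, -0.3, 0.5, 0, 0]]]'

```text
t: 8.75
tool_pos: [0.6871, 0.0485, 0.1408]
tool_rot: [1.401, 1.074, -1.384]
contact_force: [-0.4, -7.3, 1.5]
opening: 0.0
```

```bash
python3 -c "
from h import *
rpt()"
```

```text
t 8.75 z 0.1408 turn needed deg [-0.28 -0.28 -0.54] Ftool [-1.5  1.5  7.2] dq 0.043
err tool (m) [-0.0002 -0.0061  0.0198]
```

Emit:
arm_command --plan '[[[0, -0.001, -0.005, -0.1, 0, -0.2, 0], [0, -0.001, -0.005, -0.1, 0, -0.2, 0], [0, -0.001, -0.005, 0, 0.2, 0, 0]]]'

```text
t: 9.0
tool_pos: [0.6889, 0.056, 0.1408]
tool_rot: [1.391, 1.07, -1.39]
contact_force: [0.8, -8.6, 1.5]
opening: -0.0
```

```bash
python3 -c "
from h import *
rpt()"
```

```text
t 9.0 z 0.1408 turn needed deg [-0.23  0.28 -0.44] Ftool [-1.4  2.9  8.1] dq 0.067
err tool (m) [ 0.0001 -0.006   0.0276]
```

Emit:
arm_command --plan '[[[0, -0.001, -0.005, -0.1, 0.2, -0.2, 0], [0, -0.001, -0.005, -0.1, 0.2, -0.2, 0], [0, -0.001, -0.005, 0, 0.2, 0, 0]]]'

```text
t: 9.25
tool_pos: [0.6909, 0.064, 0.1409]
tool_rot: [1.387, 1.07, -1.392]
contact_force: [-1.1, -7.1, 0.7]
opening: 0.0006
```

```bash
python3 -c "
from h import *
rpt()
look('wrist',[],['pin'],'w6.png')"
```

```text
t 9.25 z 0.1409 turn needed deg [-0.14  0.46 -0.35] Ftool [-0.7  0.7  7.2] dq 0.067
err tool (m) [ 0.0003 -0.006   0.0358]
```

Emit:
arm_command --plan '[[[0, -0.001, -0.004, 0, 0.2, -0.2, 0], [0, -0.001, -0.004, 0, 0.2, -0.2, 0], [0, -0.001, -0.003, 0, 0.2, 0, 0]]]'

```text
t: 9.6
tool_pos: [0.6919, 0.0748, 0.1408]
tool_rot: [1.393, 1.079, -1.389]
contact_force: [0.9, -16.1, 1.4]
opening: -0.0003
```

```bash
python3 -c "
from h import *
rpt()"
```

```text
t 9.6 z 0.1408 turn needed deg [-0.16 -0.07 -0.14] Ftool [-1.5  4.9 15.4] dq 0.032
err tool (m) [-0.0001 -0.0043  0.0465]
```

The resistance has risen from 7 N to 15 N at about 40 mm, so the pin has probably locked. I'll back off from the rib, lift, and look.

Emit:
arm_command --plan '[[[0, 0, 0.003, 0, 0, 0, 0], [-0.004, 0, 0.001, 0, 0, 0, 0], [-0.02, 0, 0, 0, 0, 0, 0], [-0.03, 0, -0.01, 0, 0, 0, 0], [-0.03, 0, -0.02, 0, 0, 0, 0], [-0.03, 0, -0.02, 0, 0, 0, 0], [0, 0, 0, 0, 0, 0, 0]]]'

```text
t: 10.18
tool_pos: [0.6991, 0.125, 0.2535]
tool_rot: [1.392, 1.097, -1.398]
contact_force: [0.2, 0.5, 0.9]
opening: -0.0001
```

Run:
```python
from h import *
rpt()
im,M=look("wrist",[],["pin","wand"],"w7.png"); print(wpx("wrist",[.6762,.0308,.148]),wpx("wrist",[.686,.0695,.14]))
cv2.imwrite("pics/w7c.png",cv2.resize(im[100:400,160:480,::-1],None,fx=2,fy=2))
```

```text
t 10.18 z 0.2535 turn needed deg [-0.13 -0.4   0.84] Ftool [-0.9  0.1 -0.5] dq 0.059
err tool (m) [-0.0007  0.0011  0.0969]
wrist call wand 0.94 [0.707  0.1692 0.1352] (321, 179)
(331, 363) (331, 313)
```

View pics/w7c.png

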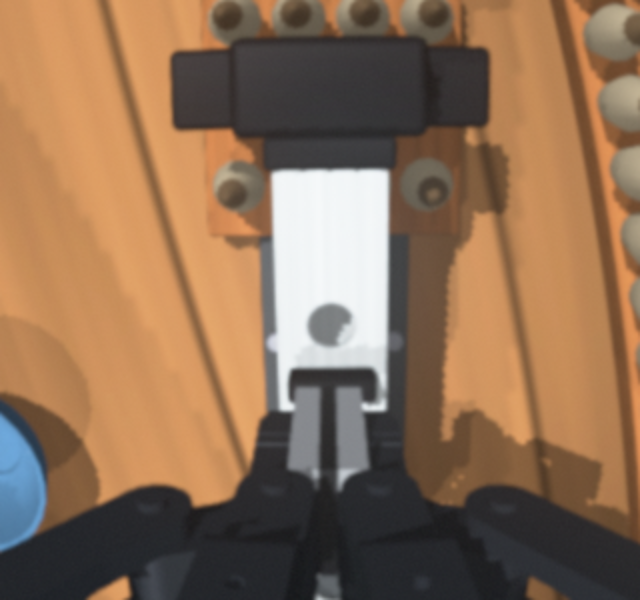

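The first hole is now at crop (330,325), but the pin is hidden behind the fingers. I'll pull back along the wand so both show.

Emit:
arm_command --plan '[[[-0.01, 0, 0.03, 0, 0, 0, 0], [-0.01, 0, 0.035, 0, 0, 0, 0], [-0.01, 0, 0.035, 0, 0, 0, 0], [-0.01, 0, 0.03, 0, 0, 0, 0], [0, 0, 0.005, 0, 0, 0, 0], [0, 0, 0, 0, 0, 0, 0]]]'

```text
t: 10.83
tool_pos: [0.6554, -0.013, 0.2702]
tool_rot: [1.372, 1.122, -1.427]
contact_force: [-0.7, 0.4, -0.4]
opening: 0.0002
```

Run:
```python
from h import *
rpt()
im,M=look("wrist",[],["pin","wand"],"w8.png"); print(wpx("wrist",[.6762,.0308,.148]),wpx("wrist",[.686,.0695,.14]),wpx("wrist",[.6959,.1083,.14]))
cv2.imwrite("pics/w8c.png",cv2.resize(im[40:340,160:480,::-1],None,fx=2,fy=2))
```

```text
t 10.83 z 0.2702 turn needed deg [-0.12  0.03  2.88] Ftool [ 0.5 -0.8 -0.2] dq 0.036
err tool (m) [-0.0005  0.0093 -0.0476]
wrist call pin 0.82 [0.6775 0.0318 0.1419] (346, 171)
wrist call wand 0.75 [0.6847 0.0685 0.1392] (344, 120)
(345, 177) (345, 121) (345, 68)
```

View pics/w8c.png

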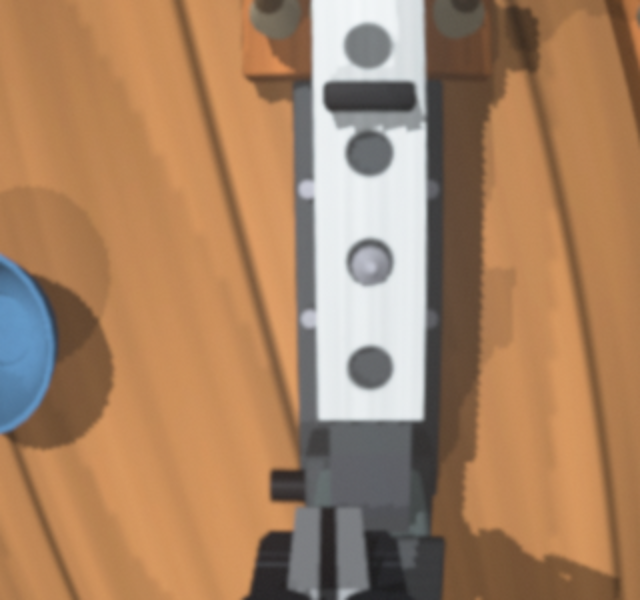

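The pin stands up, with its lit cone at crop (370,262), centred in the next hole. Empty holes show at crop (369,153) and (370,368). The rib and the sleeve end have moved out by one pitch, so step 2 is done. Next I go to the large switch box.

Emit:
arm_command --plan '[[[0, -0.017, 0.037, 0, 0, 0.5, 0], [0, -0.017, 0.037, 0, 0, 0.5, 0], [0, -0.017, 0.037, 0, 0, 0.5, 0], [0, -0.017, 0.037, 0, 0, 0.5, 0], [0, -0.017, 0.037, 0, 0, 0.5, 0], [0, -0.017, 0.037, 0, 0, 0.4, 0], [0, -0.017, 0.037, 0, 0, 0, 0], [0, -0.017, 0.037, 0, 0, 0, 0], [0, -0.017, 0.037, 0, 0, 0, 0], [0, -0.017, 0.03, 0, 0, 0, 0], [0, 0, 0, 0, 0, 0, 0], [0, 0, 0, 0, 0, 0, 0]]]'

```text
t: 11.98
tool_pos: [0.4008, -0.3193, 0.2603]
tool_rot: [1.372, 1.112, -1.37]
contact_force: [-0.3, 0.7, -0.3]
opening: 0.0003
```

Run:
```python
from h import *
rpt(); st()
im,M=look("wrist",["paddle_tip"],["paddle"],"w9.png"); cv2.imwrite("pics/w9c.png",im[:,:,::-1])
np.save("M9.npy",M)
```

```text
t 11.98 z 0.2603 turn needed deg [ 1.71 -0.5   0.56] Ftool [ 0.4 -0.5 -0.6] dq 0.035
err tool (m) [ 0.0017  0.1931 -0.4014]
t 11.98 pos [ 0.4008 -0.3193  0.2603] F [-0.3  0.7 -0.3] open 0.0003
R
 [[-0.007  0.976 -0.217]
 [ 0.011 -0.216 -0.976]
 [-1.    -0.01  -0.009]]
wrist call paddle_tip 0.85 [ 0.4853 -0.3392  0.1101] (429, 232)
wrist call paddle_tip 0.65 [ 0.621  -0.2928  0.0722] (538, 151)
wrist call paddle 0.84 [ 0.6194 -0.2961  0.0642] (533, 154)
wrist call paddle 0.68 [ 0.4841 -0.3406  0.0988] (425, 231)
wrist call paddle 0.56 [ 0.422  -0.4686  0.0448] (373, 340)
```

View pics/w9c.png

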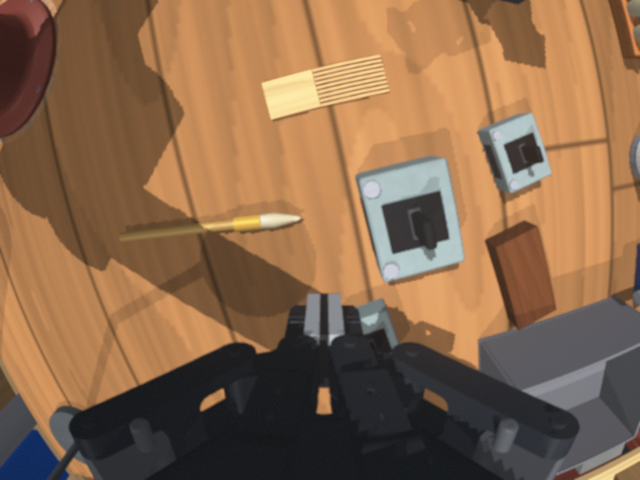

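The large box is at (358..463, 157..283), with its paddle at (425,230) and two studs on its robot-side edge at (372,190) and (391,271). The smaller look-alikes are at (520,152) and (380,325). Now I compute the box's yaw and centre.

Run:
```python
from h import *
M=np.load("M9.npy")
C=np.array([onz(u,v,M,.055)[:2] for u,v in [(358,174),(445,157),(463,262),(389,283)]]);print(C.round(4))
for i in range(4):
    d=C[(i+1)%4]-C[i]; print(np.linalg.norm(d).round(4),np.degrees(np.arctan2(d[1],d[0])).round(1))
print(C.mean(0),[onz(u,v,M,.06)[:2].round(4) for u,v in [(372,190),(391,271)]])
```

```text
[[ 0.4396 -0.2858]
 [ 0.526  -0.2858]
 [ 0.5299 -0.3953]
 [ 0.4492 -0.4   ]]
0.0864 0.0
0.1096 -88.0
0.0808 -176.7
0.1146 94.8
[ 0.48617011 -0.34170832] [array([ 0.4491, -0.3027]), array([ 0.4528, -0.3856])]
```

Emit:
arm_command --plan '[[[0, 0, 0, -5, 0, 0.2, 0], [0, 0, 0, -5, 0, 0.2, 0], [0, 0, 0, -5, 0, 0.2, 0], [0.02, 0.012, 0.012, 0, 0, 0, 0], [0.03, 0.012, 0.012, 0, 0, 0, 0], [0.03, 0.01, 0, 0, 0, 0, 0], [0.03, 0, 0, 0, 0, 0, 0], [0, 0, 0, 0, 0, 0, 0], [0, 0, 0, 0, 0, 0, 0]]]'

```text
t: 12.88
tool_pos: [0.4528, -0.3285, 0.1504]
tool_rot: [1.155, 1.245, -1.134]
contact_force: [0.5, -1.0, 2.5]
opening: -0.0003
```

```bash
cat >> h.py <<'E'
def rp2():
    T=T_tool(); a=np.radians(2.5); c,s=np.cos(a),np.sin(a)
    Rd=np.array([[0,c,s],[0,s,-c],[-1,0,0]]); e=np.degrees(R.from_matrix(T[:3,:3].T@Rd).as_rotvec())
    o=ctrl.get_obs(); print("t",round(o["t"],2),"pos",T[:3,3].round(4),"turn",e.round(2),"Ftool",(T[:3,:3].T@np.array(o["contact_force"])).round(1))
    print("to tip, tool:",(T[:3,:3].T@(np.array([.4848,-.342,.110])-T[:3,3])).round(4))
E
python3 -c "
from h import *
rp2(); look('wrist',['paddle_tip'],[])"
```

```text
t 12.88 pos [ 0.4528 -0.3285  0.1504] turn [ 2.44 -0.35 -0.63] Ftool [-2.5  0.5  1. ]
to tip, tool: [0.0406 0.0303 0.0164]
wrist call paddle_tip 0.87 [ 0.6207 -0.2939  0.0723] (560, 227)
wrist call paddle_tip 0.78 [ 0.4851 -0.339   0.111 ] (380, 301)
```

Emit:
arm_command --plan '[[[0, -0.01, 0.007, 1.2, 0, -0.3, 0], [0, -0.008, 0.007, 1.2, 0, -0.3, 0], [0.02, 0, 0, 0, 0, 0, 0], [0.02, 0, 0, 0, 0, 0, 0], [0.015, 0, 0, 0, 0, 0, 0], [0, 0, 0, 0, 0, 0, 0]]]'

```text
t: 13.48
tool_pos: [0.4375, -0.3539, 0.1091]
tool_rot: [1.18, 1.205, -1.18]
contact_force: [-0.7, 0.2, -0.3]
opening: 0.0004
```

```bash
python3 -c "
from h import *
rp2()"
```

```text
t 13.48 pos [ 0.4375 -0.3539  0.1091] turn [-0.52  0.81 -0.81] Ftool [ 0.2 -0.7 -0.2]
to tip, tool: [-0.0004  0.0477 -0.0103]
```

Emit:
arm_command --plan '[[[0.006, 0, -0.006, -0.3, 0.4, -0.4, 0], [0.006, 0, -0.005, -0.2, 0.4, -0.4, 0], [0.004, 0, 0, 0, 0, 0, 0], [0, 0, 0, 0, 0, 0, 0]]]'

```text
t: 13.82
tool_pos: [0.4377, -0.346, 0.0975]
tool_rot: [1.178, 1.221, -1.18]
contact_force: [-0.3, -0.7, 0.3]
opening: 0.0002
```

```bash
python3 -c "
from h import *
rp2()"
```

```text
t 13.82 pos [ 0.4377 -0.346   0.0975] turn [-0.22  0.3  -0.21] Ftool [-0.3 -0.3  0.7]
to tip, tool: [-0.0123  0.0473 -0.0021]
```

Emit:
arm_command --plan '[[[0.002, 0.005, -0.001, 0, 0, 0, 0], [0.002, 0.005, -0.001, 0, 0, 0, 0], [0, 0.005, 0, 0, 0, 0, 0], [0, 0.005, 0, 0, 0, 0, 0], [0, 0.005, 0, 0, 0, 0, 0], [0, 0.005, 0, 0, 0, 0, 0]]]'

```text
t: 14.32
tool_pos: [0.4713, -0.3432, 0.0955]
tool_rot: [1.177, 1.218, -1.179]
contact_force: [-0.8, 0.3, 0.5]
opening: 0.0
```

```bash
python3 -c "
from h import *
rp2()"
```

```text
t 14.32 pos [ 0.4713 -0.3432  0.0955] turn [-0.21  0.45 -0.33] Ftool [-0.5 -0.8 -0.4]
to tip, tool: [-0.0145  0.0136 -0.0005]
```

Emit:
arm_command --plan '[[[0, 0.005, 0, 0, 0, 0, 0], [0, 0.005, 0, 0, 0, 0, 0], [0, 0.005, 0, 0, 0, 0, 0]]]'

```text
t: 14.57
tool_pos: [0.4869, -0.3422, 0.0948]
tool_rot: [1.175, 1.222, -1.181]
contact_force: [-3.2, -0.8, -0.0]
opening: -0.0001
```

```bash
python3 -c "
from h import *
rp2()"
```

```text
t 14.57 pos [ 0.4869 -0.3422  0.0948] turn [-0.17  0.4  -0.11] Ftool [ 0.  -3.3  0.7]
to tip, tool: [-0.0152 -0.002  -0.0002]
```

Emit:
arm_command --plan '[[[0, 0.004, 0, 0, 0, 0, 0], [0, 0.004, 0, 0, 0, 0, 0]]]'

```text
t: 14.73
tool_pos: [0.4931, -0.3417, 0.0937]
tool_rot: [1.171, 1.229, -1.186]
contact_force: [-16.1, -1.0, 6.4]
opening: -0.0001
```

```bash
python3 -c "
from h import *
rp2()"
```

```text
t 14.73 pos [ 0.4931 -0.3417  0.0937] turn [-0.12  0.32  0.35] Ftool [ -6.3 -16.2   0.4]
to tip, tool: [-0.0163 -0.0084  0.    ]
```

The paddle is at its stop: the force jumped to 16 N. I hold it there for about a second with a light push.

Emit:
arm_command --plan '[[[0, 0.001, 0, 0, 0, 0, 0], [0, 0.001, 0, 0, 0, 0, 0], [0, 0.001, 0, 0, 0, 0, 0], [0, 0.001, 0, 0, 0, 0, 0], [0, 0.001, 0, 0, 0, 0, 0], [0, 0.001, 0, 0, 0, 0, 0]]]'

```text
t: 15.23
tool_pos: [0.492, -0.3418, 0.0942]
tool_rot: [1.163, 1.25, -1.201]
contact_force: [-6.2, -0.1, 3.2]
opening: 0.0001
```

```bash
python3 -c "
from h import *
rp2(); im,M=look('top',[],[],'top2.png'); look('scene',['paddle_tip'],[],'sc2.png')"
```

```text
t 15.23 pos [ 0.492  -0.3418  0.0942] turn [-0.1   0.06  1.72] Ftool [-3.1 -6.3 -0.1]
to tip, tool: [-0.0156 -0.0077 -0.0001]
scene call paddle_tip 0.61 [ 0.6176 -0.296   0.0747] (280, 334)
scene call paddle_tip 0.51 [ 0.4206 -0.4789  0.0767] (141, 340)
```

Emit:
arm_command --plan '[[[0, 0.001, 0, 0, 0, 0, 0], [0, 0.001, 0, 0, 0, 0, 0], [0, 0.001, 0, 0, 0, 0, 0], [0, 0.001, 0, 0, 0, 0, 0], [0, 0.001, 0, 0, 0, 0, 0], [0, 0.001, 0, 0, 0, 0, 0]]]'

```text
t: 15.88
tool_pos: [0.4919, -0.3418, 0.0945]
tool_rot: [1.156, 1.266, -1.214]
contact_force: [-6.9, 0.3, 1.6]
opening: -0.0001
```

```bash
python3 -c "
from h import *
rp2()"
```

```text
t 15.88 pos [ 0.4919 -0.3418  0.0945] turn [-0.15 -0.16  2.82] Ftool [-1.3 -6.9 -0.6]
to tip, tool: [-0.0151 -0.0079 -0.0001]
```

The hold lasted over 1 s at the stop, with a steady position and 6–7 N. Now I let it follow the finger back gently, back away and lift.

Emit:
arm_command --plan '[[[0, -0.004, 0, 0, 0, 0.5, 0], [0, -0.004, 0, 0, 0, 0.5, 0], [0, -0.004, 0, 0, 0, 0.5, 0], [0, -0.004, 0, 0, 0, 0.5, 0], [0, -0.004, 0, 0, 0, 0.5, 0], [0, -0.004, 0, 0, 0, 0, 0], [0, -0.006, 0, 0, 0, 0, 0], [0, -0.01, 0, 0, 0, 0, 0], [0, -0.015, 0, 0, 0, 0, 0], [0, -0.02, 0, 0, 0, 0, 0], [-0.03, 0, 0, 0, 0, 0, 0], [-0.03, 0, 0, 0, 0, 0, 0], [-0.03, 0, 0, 0, 0, 0, 0], [-0.03, 0, 0, 0, 0, 0, 0], [0, 0, 0, 0, 0, 0, 0], [0, 0, 0, 0, 0, 0, 0]]]'

```text
t: 17.22
tool_pos: [0.4066, -0.3435, 0.2164]
tool_rot: [1.186, 1.231, -1.177]
contact_force: [-0.2, -0.0, -0.9]
opening: -0.0005
```

Run:
```python
from h import *
rp2()
im,M=look("scene",["paddle_tip"],["pin"],"sc3.png")
t,_=look("top",["paddle_tip","bowl","comb","gluejar","handlecup"],[],"top3.png")
look("wrist",["paddle_tip"])
h=np.r_["1",cv2.resize(im[200:380,190:470],(784,504))[:, :]] 
a=cv2.resize(im[200:380,100:480],(760,360)); b=cv2.resize(t[140:300,200:540],(760,240*1))
cv2.imwrite("pics/fin.png",np.r_[a,b][:,:,::-1])
```

```text
t 17.22 pos [ 0.4066 -0.3435  0.2164] turn [-0.31 -0.37 -0.05] Ftool [ 0.9 -0.2 -0. ]
to tip, tool: [0.1064 0.0781 0.0022]
scene call paddle_tip 0.67 [ 0.4901 -0.3456  0.1076] (215, 307)
scene call paddle_tip 0.62 [ 0.4183 -0.4778  0.0752] (141, 340)
scene call paddle_tip 0.53 [ 0.6245 -0.2922  0.0736] (284, 335)
top call paddle_tip 0.61 [ 0.6174 -0.2975  0.0727] (439, 204)
top call paddle_tip 0.4 [ 0.485  -0.3423  0.1121] (464, 257)
top call bowl 0.8 [ 0.4472  0.0448 -0.0005] (301, 279)
top call comb 0.78 [ 0.4321 -0.1907  0.001 ] (395, 283)
top call gluejar 0.87 [ 0.3618  0.2252 -0.0044] (230, 315)
top call handlecup 0.76 [0.5148 0.4333 0.0021] (149, 256)
wrist call paddle_tip 0.69 [ 0.6221 -0.2936  0.0739] (567, 191)
wrist call paddle_tip 0.6 [ 0.4846 -0.3372  0.1095] (433, 242)
```

View pics/fin.png

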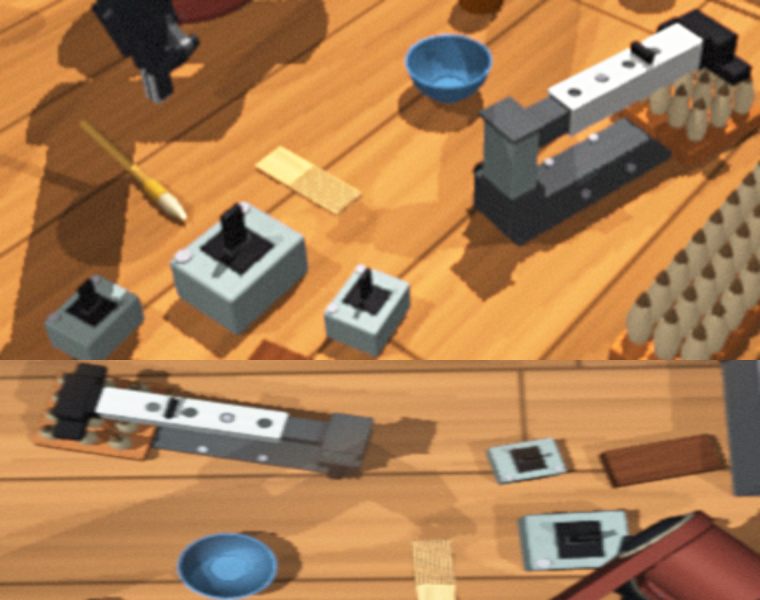

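The final view shows the sleeve one hole farther out, with the light pin at the bottom picture's (227,417) in the next hole. The paddle is upright, its tip measured at (0.485, −0.342, 0.11) as at the start. Bowl, comb, jar and cup are unmoved within measurement noise, and the gripper is clear. I'm handing in the job.

```bash
python3 -c "
from station import *
print(finish_job())"
```

```text
the job is handed in; nothing more can be done
None
```

I did both parts of the task and handed the job in at about 17 s of the 54 s; no verdict was reported.

- **Wand:** I pressed the pin flush, with the sleeve top found by touch at about 0.140 m. I then pushed the sleeve out against the rib. The highest tool force I read was about 23 N, well under the 4 kg limit. The close picture afterwards shows the pin standing up, centred in the next hole.
- **Fan switch:** I pushed the paddle on the largest box away from the robot to its stop, which showed as a force jump to 16 N. I held it there for about 1.2 s and let it follow the finger back. Its tip was then measured within about 5 mm of where it started, in all three views. It was never pushed towards the robot.
- **Other things:** bowl, comb, jar and cup measure within about 5 mm of their starting places. The gripper is clear of everything.

**Checks that disagreed or fell short:**
- **Unplanned drift:** the arm drifted a few millimetres sideways and tilted up to about 3° on some moves. I corrected this as I went.
- **Slide distance:** the finger position suggested about 42 mm and the rough picture estimate was up to 4 mm over. I relied on seeing the pin locked in the hole.
- **Paddle lean while held:** I did not see it in a picture. The cameras could not detect the tip at that moment, so I judged it by force and position only.

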